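# Clamp a split cork block

### The job

The two halves of a split cork block sit in the one-hand bar clamp, but the glue bottle was left between the block and the clamp's far jaw: lift it out and stand it upright on the round dark cork coaster. Then pump the clamp's orange trigger against its handle, stroke by stroke and without pushing the jaw or the bar by hand, until the far jaw has pushed the halves together and presses on the block. Finish while still holding the trigger squeezed so that the joint stays pressed snugly but without denting the cork, and leave the blue incense tray, the tape roll and the brush where they are.

Things in the scene. Friction and masses are not known exactly. Their poses are not given: they have to be found in the camera images.
- clamp: Black and orange one-hand bar clamp lying on its side, strapped to a fixed plywood board 12 mm thick. Origin: on the table under the bar's axis; local +y runs along the bar from handle to far jaw, local +x (away from the robot) towards the cork, z up. Housing at y -200 to -125 mm, x within 24 mm; its fixed jaw's pad faces +y at y -112 mm. Bar tail: along x = 0, to y -340 mm. It does not move.
- handle (a point): Centre of the clamp's fixed black pistol grip, 50 mm above the table. The grip runs along clamp x from 20 to 111 mm on the robot's side of the bar, is 20 mm thick along clamp y and 28 mm high. Its outer (-y) face is 10 mm from this point. Free space on both sides, above, and 35 mm below.
- trigger: The clamp's orange trigger with its pivot in the housing; origin on the pivot, z up. The orange blade is 11 mm thick along clamp y, 26 mm high, centred 50 mm above the table.
- trigger_grip (a point): Centre of the trigger blade where fingers press it, opposite point handle: 39 mm from it along clamp +y when released, 19 mm fully squeezed. A grip over handle and blade is 54 mm wide released, 34 mm fully squeezed. The handle does not move, so when squeezed the middle of the grip lies only 7 mm from point handle towards the blade (17 mm when released): a hand placed there is pushed aside least.
- squeeze (a joint): Trigger angle, rad: 0 released, 0.264 at its stop (20 mm at the blade). A spring (4 to 5 N at the blade) returns it in about half a second when let go. A stroke counts only if the trigger is squeezed right to its stop and then let back all but fully, so that the pawl catches the next tooth.
- travel (a joint): How far bar and far jaw have come towards the handle, m: starts 0 to 0.018, at most 0.092. The first full stroke moves them by up to 20 mm, each further one 16 mm, with 12 to 16 N on the blade; they stay there. On the closed block they stop at 0.074 to 0.078: the trigger stalls half-way (grip 39 to 46 mm wide). Pressure lasts only while squeezed: jaw force is 5 to 13 N less than the squeeze.
- jaw: The clamp's far jaw with its bar. Origin: centre of the face of its orange pad (50 mm along clamp x, 36 mm high, slightly springy), 50 mm above the table; the pad faces clamp -y, towards the cork. It slides along clamp -y. The cork dents above 45 N of jaw force; 10 to 30 N is a good clamping pressure.
- half_near: Grey cork half nearer the handle, 120 mm (x) by 110 mm (y) by 75 mm high, loose on the board, 2 to 4 mm from the fixed jaw's pad. Origin: centre of its underside. Axes as the clamp's.
- half_far: Grey cork half nearer the far jaw, same size, loose on the board, 3 to 8 mm from the other half at the start; the two touch all over when their origins are 110 mm apart. Origin: centre of its underside. Axes as the clamp's.
- glue_center (a point): White glue bottle with yellow label and orange cap, 32 mm diameter, 160 mm tall, 45 to 135 g, standing on the board between far half and far jaw. Point: on its axis, 80 mm above its foot; z is its axis. The orange cap is 26 mm diameter and centred 53 mm above this point (30 mm high, with a thin nozzle above to 80 mm), above the cork (top 87 mm) and the jaw (top 68 mm).
- coaster: Round dark brown cork coaster, 90 mm diameter, 6 mm thick, fixed on the table. Origin: centre of its underside.
- tray: Blue ceramic incense dish with a brown cone, 80 mm diameter, 13 mm high (cone to 32 mm). Origin: centre of its underside. A bystander.
- tape: Yellow tape roll lying flat, 90 mm diameter, 24 mm high. Origin: centre of its underside. A bystander.
- brush: Flat brush with a light wooden handle, lying on the table. A bystander.
There are look-alikes about, which are no part of the job. There is more than one size of the coaster; the one meant has the size given above.

How it is judged:
By the outcome, as a careful person would: the job done as asked, in the order asked, and still so for the second after the job is handed in, while the arm keeps its last pose, push and grip.
It also fails if it takes over 72 s, if anything falls off the work surface, if the arm or the gripper's body presses on something with over 40 N, if the wrist force passes 120 N, or if a joint passes its speed limit or range.

### The arm

A 7-joint arm with a two-finger parallel gripper is mounted at the origin on the work surface. World frame = base frame: x ahead of the robot, y to its left, z up, the work surface at z = 0. Lengths are in m, angles in rad, forces in N, time in s.
With the tool pointing down it reaches from about 0.35 to 0.9 m from the base axis. Payload 7.2 kg.
Tool frame: the origin (TCP) lies at the very end of the fingers, on their centre line; the grasp point (between the pads) lies 19 mm behind it; z points along the fingers, y is the line along which they close (so a half turn about z gives the same grasp; the last joint's range is limited). The gripper opens to 85 mm and grips with 20 to 120 N. Pads are 22 mm wide; open, the fingers measure 114 mm over their backs; the gripper's body (76 mm by 85 mm) begins 54 mm behind the grasp point. The pads swing forward as they close: fully open they stand 13 mm farther back than shut.
Start: joints at [-1.358, 0.411, -0.013, 1.596, 0.006, 1.134, -0.082], TCP at [0.173, 0.601, 0.231] pointing down, gripper open.
Joint ranges: [-2.95, 2.95], [-0.29, 1.99], [-1.47, 1.44], [0.14, 2.54], [-1.03, 4.17], [0.13, 1.85], [-2.86, 2.86]. Speed limits (rad/s): [2.39, 2.39, 3.01, 3.01, 3.14, 3.14, 3.14].

### API

Orientations are given as a unit quaternion [w, x, y, z].
In Python, from bench import r gives the robot as it stands.
- The arm moves only by the shell command python3 -m pendant 'ROWS' [OPENING] [FORCE]. ROWS is JSON, one flat list of numbers, 4 for each row, row after row: the shift along the tool's x, y, z in mm, then the turn about the tool's z in degrees. In form: [tx, ty, tz, roll, tx, ty, tz, roll, ...]. A call has exactly 10 rows; each row is the pose to reach, as a shift and turn from the pose commanded when the call began, along the tool's axes at that moment; what a row does not reach only later rows make up. A row lasts 1/10 s, in which the tool goes at most 50 mm and 8.59 degrees, less where a joint would pass 70% of its speed; a pose out of reach is approached as far as the arm can. A call with a gripper value outside its range is refused whole. OPENING is the opening, from 0 (shut) to 1 (fully open), set as the call begins (- or left out, the last holds). The fingers move at their own pace and stop on an object; FORCE is the grip in N (left out, the last holds). Time passes only in rows, so rows that repeat a pose let the fingers close, or fill a call up. It gives the time, the measured TCP pose, the force, the opening and the grip force at its end, in the units of the state.
- r.state(): the state, without advancing time (a new reading comes with each control period).
- r.get_image(name): name is "scene" or "top" or "wrist"; returns a dict with "frame" (384x512x3 uint8, red, green, blue), "K" (3x3 intrinsics, pixels), "pose" (4x4, takes a point from camera to world coordinates). Camera axes: x right, y down, z forward; pixel columns grow to the right and rows downward; lengths in m; the calibration is good to about 2 mm. A picture is of the moment at which its call begins. There is no depth.
- r.finish_job(): hands the job in; it is judged then, once.
Trained networks look in a picture, given as the dict that the camera call returned (one of the last four; its "shot" number tells which), for a name from the list of things; names that differ only in an ending like _2 or _b are one class to them, and where a whole thing is asked for, a point or a joint stands for the part that bears it (a point fixed in the world has none). Each returns a list of dicts, best first, with "conf" (0 to 1); they miss things now and then, are a little off and sometimes report something else, mostly with a low value. They report only what shows in the picture. A call takes as long as a camera call. They do not tell look-alikes from the thing itself.
- r.look_for(label, picture): "box" ([left, top, width, height] in pixels, round what is visible of it).
The state is a dict: "clock": time; "qpos": joint angles; "qd": joint speeds; "effort": joint torques, N m; "position": TCP position; "tool_rot": TCP orientation; "contact_force": force on the tool from outside, world axes, zero at the start; "torque": the same for the moment, N m; "finger_gap": finger opening in m; "gripper_force": force on a finger pad.
Only numpy, scipy, OpenCV 4.12 (cv2) and the standard library are available. Lean on these libraries where they do the work, as an engineer would, in place of code of your own. Each camera call takes 0.05 s, during which the arm holds its last target. There are 200 camera calls.

## Working session

There is one attempt and no reset: what is moved stays moved. The work goes in short steps, Python scripts to look and compute and a shell command to move; the robot and the scene stay as the last step left them, time stands still between calls to the robot, and variables do not carry over. Pictures are saved under pics/ and viewed, at most 10 in all, crops included, and the job is handed in when it is done.

```bash
mkdir -p pics; ls; cat > h.py <<'E'
import numpy as np, cv2
from bench import r
def save(im,n): cv2.imwrite(f'pics/{n}.png',cv2.cvtColor(im['frame'],cv2.COLOR_RGB2BGR))
def w2p(im,p):
    T=np.linalg.inv(im['pose']); c=T[:3,:3]@np.array(p)+T[:3,3]; q=im['K']@c; return q[:2]/q[2]
def p2w(im,u,v,z):
    d=im['pose'][:3,:3]@np.linalg.solve(im['K'],[u,v,1.]); o=im['pose'][:3,3]; return o+d*(z-o[2])/d[2]
E
python3 - <<'E'
from h import *
s=r.state(); print({k:np.round(v,3).tolist() for k,v in s.items()})
a=r.get_image('top');b=r.get_image('scene');save(a,'top');save(b,'scene')
cv2.imwrite('pics/both.png',cv2.cvtColor(np.vstack([a['frame'],b['frame']]),cv2.COLOR_RGB2BGR)) if 0 else None
for n,im in (('top',a),('scene',b)):
    print(n,np.round(im['pose'],3).tolist(),im['K'].tolist())
    for l in ['clamp','handle','trigger','jaw','half_near','half_far','glue_center','coaster','tray','tape','brush']:
        print(l,[(np.round(d['box']).tolist(),round(d['conf'],2)) for d in r.look_for(l,im)][:4])
E
```

```text
pics
{'clock': 0.0, 'qpos': [-1.358, 0.412, -0.013, 1.597, 0.006, 1.134, -0.082], 'qd': [-0.001, -0.001, 0.001, -0.0, -0.002, -0.001, -0.0], 'effort': [-0.001, -60.061, 0.681, -29.944, 0.014, 0.01, 0.0], 'position': [0.173, 0.6, 0.23], 'tool_rot': [-0.0, 0.14, 0.99, -0.001], 'contact_force': [0.438, -0.373, -0.168], 'torque': [-0.041, -0.016, -0.042], 'gripper_force': 0.0, 'finger_gap': 0.085}
top [[0.02, -0.998, 0.06, 0.385], [-1.0, -0.02, 0.003, 0.031], [-0.001, -0.06, -0.998, 1.528], [0.0, 0.0, 0.0, 1.0]] [[427.7485260729772, 0.0, 263.21569479453177], [0.0, 427.7485260729772, 198.23735574850093], [0.0, 0.0, 1.0]]
clamp [([202.0, 139.0, 148.0, 74.0], 0.8), ([215.0, 159.0, 12.0, 9.0], 0.64)]
handle [([204.0, 140.0, 149.0, 73.0], 0.76)]
trigger [([304.0, 190.0, 3.0, 15.0], 0.45)]
jaw [([203.0, 158.0, 149.0, 32.0], 0.61)]
half_near [([259.0, 142.0, 34.0, 38.0], 0.66), ([201.0, 140.0, 149.0, 74.0], 0.23), ([228.0, 146.0, 30.0, 36.0], 0.18)]
half_far [([227.0, 145.0, 33.0, 38.0], 0.55), ([260.0, 144.0, 31.0, 35.0], 0.26)]
glue_center [([215.0, 158.0, 13.0, 12.0], 0.59)]
coaster [([115.0
[... 426 characters left out ...]
8297704612316], [0.0, 0.0, 1.0]]
clamp [([161.0, 171.0, 164.0, 101.0], 0.8)]
handle [([159.0, 176.0, 169.0, 95.0], 0.78)]
trigger [([212.0, 184.0, 9.0, 14.0], 0.57)]
jaw [([163.0, 197.0, 163.0, 51.0], 0.72)]
half_near [([217.0, 205.0, 44.0, 54.0], 0.93), ([108.0, 144.0, 39.0, 45.0], 0.23), ([160.0, 174.0, 166.0, 97.0], 0.17)]
half_far [([256.0, 216.0, 44.0, 44.0], 0.97)]
glue_center [([349.0, 236.0, 27.0, 23.0], 0.73), ([300.0, 219.0, 10.0, 28.0], 0.67)]
coaster [([349.0, 191.0, 29.0, 26.0], 0.85), ([345.0, 164.0, 19.0, 14.0], 0.65), ([386.0, 216.0, 43.0, 35.0], 0.65)]
tray [([349.0, 235.0, 30.0, 32.0], 0.82)]
tape [([69.0, 221.0, 32.0, 26.0], 0.7)]
brush [([111.0, 143.0, 32.0, 40.0], 0.63)]
```

```bash
python3 - <<'E'
import cv2
a=cv2.imread('pics/top.png')[115:265,100:440];b=cv2.imread('pics/scene.png')[125:285,50:440]
a=cv2.resize(a,(800,353),interpolation=cv2.INTER_CUBIC);cv2.imwrite('pics/topc.png',a)
cv2.imwrite('pics/scenec.png',cv2.resize(b,(800,328),interpolation=cv2.INTER_CUBIC))
E
```

```text
(no output)
```

View pics/topc.png

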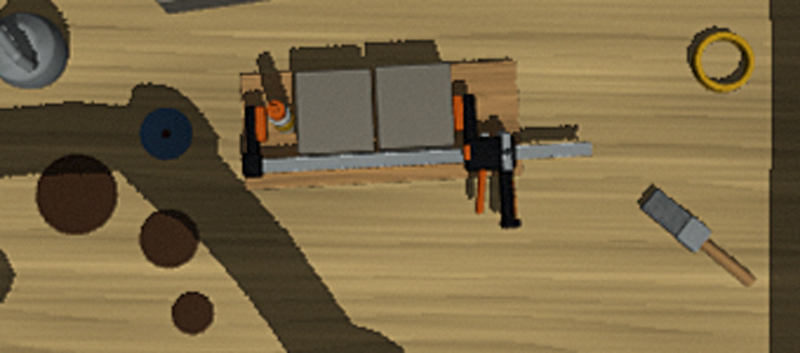

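View pics/scenec.png

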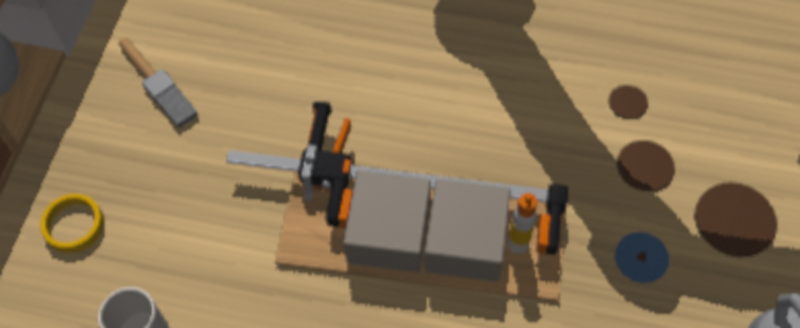

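```bash
python3 - <<'E'
from h import *
a=r.get_image('top');b=r.get_image('scene')
A=lambda x,y,z:np.round(p2w(a,x/2.353+100-.3,y/2.353+115-.3,z)*1000,0)[:2]
B=lambda x,y,z:np.round(p2w(b,x/2.0513+50-.3,y/2.05+125-.3,z)*1000,0)[:2]
for n,l,s in [('cork far',[(295,70),(372,67),(375,150),(299,155)],(0)),('near',[(375,67),(450,63),(454,147),(378,151)],0)]:
    print(n,[A(*p,.087) for p in l])
print('sc cork',[B(*p,.087) for p in [(510,185),(435,179),(428,265),(502,275),(428,177),(359,168),(347,248),(418,259)]])
print('cap',A(278,110,.155),B(527,205,.150))
print('coaster',A(169,238,.006),B(646,166,.006),'edges',A(139,238,.006),A(200,238,.006),A(169,209,.006),A(169,268,.006))
print('big',A(77,194,.006),B(736,219,.006))
print('handle ends',A(505,170,.064),A(511,224,.064),B(320,103,.064),B(314,150,.064))
print('trig ends',A(482,170,.063),A(480,212,.063),B(347,121,.063),B(338,150,.063))
print('bar',A(590,149,.055),A(262,165,.055),B(230,157,.055),B(545,192,.055))
print('jawpad',A(261,109,.068),A(262,139,.068),'black',A(250,107,.068),A(252,175,.068))
print('tray',A(166,134,.01),B(642,257,.01),'clock',r.state()['clock'])
E
```

```text
cork far [array([653., 168.]), array([659.,  57.]), array([539.,  51.]), array([529., 160.])]
near [array([659.,  53.]), array([667., -55.]), array([545., -63.]), array([537.,  46.])]
sc cork [array([528., 159.]), array([541.,  51.]), array([675.,  68.]), array([668., 171.]), array([540.,  40.]), array([547., -62.]), array([673., -48.]), array([669.,  53.])]
cap [584. 184.] [586. 187.]
coaster [408. 360.] [409. 361.] edges [407. 406.] [409. 313.] [452. 362.] [362. 359.]
big [472. 502.] [471. 503.]
handle ends [ 516. -139.] [ 437. -149.] [ 437. -152.] [ 519. -139.]
trig ends [ 515. -106.] [ 454. -104.] [ 459. -103.] [ 511. -104.]
bar [ 550. -265.] [517. 216.] [ 553. -262.] [512. 212.]
jawpad [598. 219.] [554. 216.] black [600. 235.] [501. 229.]
tray [565. 369.] [565. 369.] clock 1.3
```

The pictures show three coasters. The middle one (about 90 mm across, top image px 172,216) is the target. The bottle cap is at top px (218,162). The two cameras agree to within 3 mm on cap (585,186) and coaster (408,360), and the clamp yaw is about 3.8°.

```bash
cat >> h.py <<'E'
from scipy.spatial.transform import Rotation as Ro
def go(x,y,z,yaw=None):
    "shift in tool axes (mm) to a target in mm; yaw = angle of tool y from world y (deg), mod 180"
    s=r.state(); q=s['tool_rot']; R=Ro.from_quat([q[1],q[2],q[3],q[0]]).as_matrix()
    d=R.T@(np.array([x,y,z])-np.array(s['position'])*1000)
    c=np.degrees(np.arctan2(-R[0,1],R[1,1])); roll=0 if yaw is None else -((yaw-c+90)%180-90)
    print('shift',np.round(d,1),'roll',round(roll,2),'pos',np.round(np.array(s['position'])*1000,1),'tilt',np.round(R[:,2],3),'t',s['clock'],'F',np.round(s['contact_force'],1),'gap',round(s['finger_gap']*1000,1),'gf',round(s['gripper_force'],1))
E
python3 -m pendant '[-44,-24,2,-2, -87,-48,4,-4, -131,-73,5,-6, -175,-97,7,-8, -218,-121,9,-10, -262,-146,11,-12, -306,-170,12,-14, -350,-194,14,-16, -393,-219,16,-18, -437,-243,18,-20]' 1 40
python3 -c "
from h import *
go(585,186,205,3.8)"
```

```text
clock: 2.3
position: [0.5263, 0.245, 0.2136]
tool_rot: [0.0, -0.035, 0.999, 0.0]
contact_force: [0.6, 1.2, 0.1]
finger_gap: 0.0854
gripper_force: 0.0
shift [-54.4 -62.9   8.6] roll 0.2 pos [526.3 245.  213.6] tilt [ 0.001  0.    -1.   ] t 2.3 F [0.6 1.2 0.1] gap 85.4 gf 0.0
```

```bash
python3 -m pendant '[-25,-30,4,0, -54,-63,9,0, -54,-63,9,0, -54,-63,9,0, -54,-63,9,0, -54,-63,9,0, -54,-63,9,0, -54,-63,9,0, -54,-63,9,0, -54,-63,9,0]'
python3 -c "
from h import *
go(585,186,124,3.8)
w=r.get_image('wrist');save(w,'w1');print([(np.round(d['box']),d['conf']) for d in r.look_for('glue_center',w)]);print(w['pose'].round(3).tolist())
print(w2p(w,(.585,.186,.160)),w2p(w,(.585,.186,.172)),w2p(w,(.585,.186,.145)))
"
```

```text
clock: 3.3
position: [0.5832, 0.1876, 0.2044]
tool_rot: [0.0, -0.034, 0.999, 0.0]
contact_force: [-0.5, 0.1, -0.8]
finger_gap: 0.0856
gripper_force: 0.0
shift [-1.7 -1.8 80.4] roll 0.13 pos [583.2 187.6 204.4] tilt [ 0.  0. -1.] t 3.3 F [-0.5  0.1 -0.8] gap 85.6 gf 0.0
[(array([232., 156.,  42.,  85.]), 0.81)]
[[-0.069, 0.95, 0.304, 0.504], [0.998, 0.066, 0.02, 0.183], [-0.001, 0.304, -0.953, 0.348], [0.0, 0.0, 0.0, 1.0]]
[247.42071384 225.51485717] [247.13859387 233.49855703] [247.73171322 216.71390063]
```

View pics/w1.png

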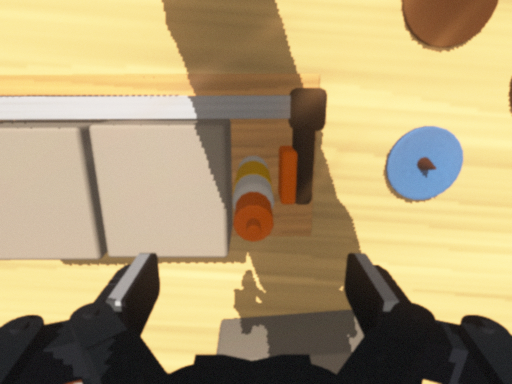

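The cap's top shows at px (253,224), against a predicted (247,225). So the bottle is about 2 mm further in y, and I can go down.

```bash
python3 -m pendant '[-2,1,25,0, -2,1,50,0, -2,1,70,0, -2,1,80,0, -2,1,80,0, -2,1,80,0, -2,1,80,0, -2,1,80,0, -2,1,80,0, -2,1,80,0]' 1 40
python3 -m pendant '[0,0,0,0,0,0,0,0,0,0,0,0,0,0,0,0,0,0,0,0,0,0,0,0,0,0,0,0,0,0,0,0,0,0,0,0,0,0,0,0]' 0 40
python3 -c "
from h import *
go(585,188,224,3.8)"
```

```text
clock: 4.4
position: [0.5854, 0.1886, 0.1248]
tool_rot: [0.0, -0.034, 0.999, 0.0]
contact_force: [0.1, -0.2, 0.2]
finger_gap: 0.0849
gripper_force: 0.0
clock: 5.4
position: [0.5853, 0.1886, 0.1244]
tool_rot: [0.0, -0.034, 0.999, 0.0]
contact_force: [-0.2, -0.4, 1.6]
finger_gap: 0.0252
gripper_force: 39.2
shift [  0.3  -0.5 -99.6] roll 0.11 pos [585.3 188.6 124.4] tilt [ 0.  0. -1.] t 5.4 F [-0.2 -0.4  1.6] gap 25.2 gf 39.2
```

```bash
python3 -m pendant '[0,0,-10,0, 0,0,-30,0, 0,0,-55,0, 0,0,-80,0, 0,0,-100,0, 0,0,-108,0, 0,0,-108,0, 0,0,-108,0, 0,0,-108,0, 0,0,-108,0]'
python3 -c "
from h import *
go(408.5,360.5,220,3.8)"
```

```text
clock: 6.4
position: [0.5847, 0.1884, 0.2311]
tool_rot: [-0.001, -0.034, 0.999, -0.0]
contact_force: [0.1, 0.4, -1.0]
finger_gap: 0.0249
gripper_force: 39.2
shift [164.  183.7  11.3] roll 0.11 pos [584.7 188.4 231.1] tilt [-0.002 -0.001 -1.   ] t 6.4 F [ 0.1  0.4 -1. ] gap 24.9 gf 39.2
```

```bash
python3 -m pendant '[10,11,0,0, 30,34,0,0, 53,60,0,0, 77,86,0,0, 100,112,0,0, 123,138,0,0, 143,160,0,0, 157,176,0,0, 164,184,0,0, 164,184,0,0]'
python3 -c "
from h import *
go(408.5,360.5,121,3.8)
w=r.get_image('wrist');save(w,'w2');t=r.get_image('top');print([(np.round(d['box']),d['conf']) for d in r.look_for('coaster',t)])"
```

```text
clock: 7.4
position: [0.4074, 0.3623, 0.2322]
tool_rot: [-0.0, -0.036, 0.999, 0.0]
contact_force: [-0.7, -0.4, -1.2]
finger_gap: 0.025
gripper_force: 39.2
shift [ -1.1  -1.9 111.2] roll 0.29 pos [407.4 362.3 232.2] tilt [-0.001  0.    -1.   ] t 7.4 F [-0.7 -0.4 -1.2] gap 25.0 gf 39.2
[(array([160., 204.,  26.,  25.]), 0.94), (array([124., 180.,  27.,  18.]), 0.6), (array([174., 237.,  16.,  22.]), 0.59)]
```

View pics/w2.png

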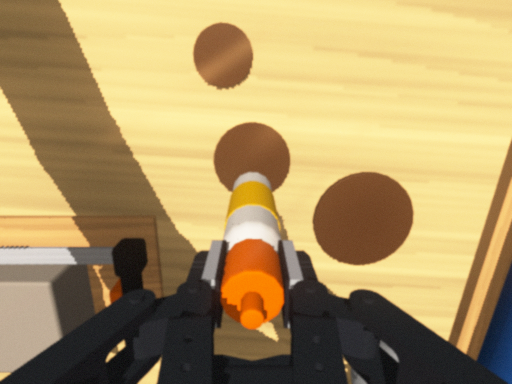

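The bottle hangs straight over the middle coaster (px 252,158), so I lower it.

```bash
python3 -m pendant '[0,-1,20,0, 0,-1,45,0, 0,-2,70,0, 0,-2,90,0, 0,-2,102,0, 0,-2,108,0, 0,-2,111,0, 0,-2,112,0, 0,-2,113,0, 0,-2,114,0]'
python3 -c "
from h import *
go(408.5,360.5,118.4,3.8)"
```

```text
clock: 8.55
position: [0.4095, 0.3593, 0.119]
tool_rot: [0.0, -0.034, 0.999, 0.0]
contact_force: [0.3, -0.3, -0.9]
finger_gap: 0.0254
gripper_force: 39.2
shift [0.9 1.3 0.6] roll 0.11 pos [409.5 359.3 119. ] tilt [ 0.001  0.001 -1.   ] t 8.55 F [ 0.3 -0.3 -0.9] gap 25.4 gf 39.2
```

```bash
python3 -m pendant '[0,0,0.5,0, 0,0,1,0, 0,0,1,0, 0,0,1.5,0, 0,0,1.5,0, 0,0,1.5,0, 0,0,1.5,0, 0,0,1.5,0, 0,0,1.5,0, 0,0,1.5,0]'
```

```text
clock: 9.55
position: [0.4098, 0.3594, 0.1183]
tool_rot: [0.001, -0.034, 0.999, 0.001]
contact_force: [-1.7, -1.3, 9.4]
finger_gap: 0.0252
gripper_force: 40.5
```

```bash
python3 -m pendant '[0,0,0,0, 0,0,0,0, 0,0,0,0, 0,0,0,0, 0,0,0,0, 0,0,0,0, 0,0,0,0, 0,0,-10,0, 0,0,-40,0, 0,0,-80,0]' 1 40
python3 -c "
from h import *
go(478.5,-136,200,3.8)"
```

```text
clock: 10.55
position: [0.4083, 0.3581, 0.1969]
tool_rot: [-0.001, -0.034, 0.999, -0.001]
contact_force: [0.9, 0.8, -0.5]
finger_gap: 0.0854
gripper_force: 0.0
shift [ -36.3 -497.8   -2. ] roll 0.12 pos [408.3 358.1 196.9] tilt [-0.002 -0.002 -1.   ] t 10.55 F [ 0.9  0.8 -0.5] gap 85.4 gf 0.0
```

```bash
python3 -m pendant '[-2,-25,-8,0, -5,-72,-8,0, -8,-120,-8,0, -12,-168,-8,0, -16,-216,-8,0, -20,-264,-8,0, -24,-312,-8,0, -28,-360,-6,0, -31,-408,-4,0, -34,-456,-2,0]'
python3 -m pendant '[0,-25,0,0, -2,-42,0,0, -2,-42,0,0, -2,-42,0,0, -2,-42,0,0, -2,-42,0,0, -2,-42,0,0, -2,-42,0,0, -2,-42,0,0, -2,-42,0,0]'
python3 -c "
from h import *
go(476.5,-137,100,3.8)
w=r.get_image('wrist');save(w,'w3')
for n,p in dict(handle=(.477,-.144,.064),trig=(.4745,-.105,.063)).items(): print(n,w2p(w,p))
t=r.get_image('top');s=r.get_image('scene')
save(s,'s2')
for l in ['trigger','handle']: print([(np.round(d['box']),d['conf']) for d in r.look_for(l,w)])
print([(np.round(d['box']),d['conf']) for d in r.look_for('glue_center',s)], [w2p(s,(.409,.36,z)) for z in (.006,.166)])
print([(np.round(d['box']),d['conf']) for d in r.look_for('glue_center',t)], [w2p(t,(.409,.36,z)) for z in (.006,.166)])"
```

```text
clock: 11.55
position: [0.4744, -0.0955, 0.1998]
tool_rot: [0.001, -0.034, 0.999, 0.0]
contact_force: [1.4, 0.1, -0.3]
finger_gap: 0.0855
gripper_force: 0.0
clock: 12.55
position: [0.479, -0.1353, 0.1988]
tool_rot: [-0.0, -0.034, 0.999, 0.0]
contact_force: [-0.6, 0.7, -0.2]
finger_gap: 0.0853
gripper_force: 0.0
shift [ 2.7 -1.5 98.8] roll 0.12 pos [ 479.  -135.3  198.8] tilt [-0.  0. -1.] t 12.55 F [-0.6  0.7 -0.2] gap 85.3 gf 0.0
handle [241.2717632  180.97984647]
trig [284.77353706 180.90045836]
[(array([270., 154.,  25.,  71.]), 0.98), (array([113., 130., 399., 203.]), 0.3)]
[]
[(array([359., 177.,  19.,  34.]), 0.78), (array([159., 194., 166.,  56.]), 0.68)] [array([364.32882664, 205.69717617]), array([375.36024871, 179.89422224])]
[(array([161., 213.,  17.,   7.]), 0.56)] [array([171.57994102, 215.48359574]), array([160.76018144, 214.47532043])]
```

View pics/w3.png

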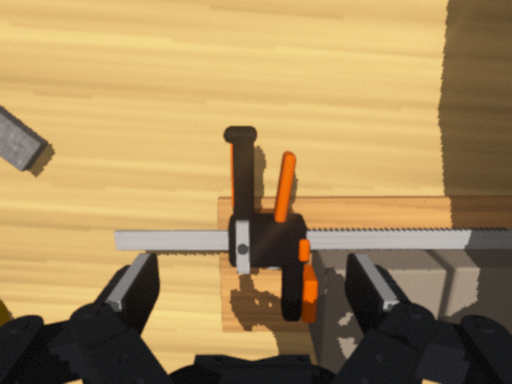

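The bottle stands upright on the coaster, and both cameras agree with the prediction. The handle (px 243,181) and blade (px 285,181) match my estimates, so I go down over the grip.

```bash
python3 -m pendant '[2,0,30,0, 2,0,70,0, 2,0,110,0, 2,0,140,0, 2,0,160,0, 2,0,171,0, 2,0,171,0, 2,0,171,0, 2,0,171,0, 2,0,171,0]' 1 30
python3 -m pendant '[0,0,0,0,0,0,0,0,0,0,0,0,0,0,0,0,0,0,0,0,0,0,0,0,0,0,0,0,0,0,0,0,0,0,0,0,0,0,0,0]' 0 30
python3 -c "
from h import *
go(476.5,-136,27,3.8)"
```

```text
clock: 13.9
position: [0.4778, -0.1357, 0.0289]
tool_rot: [0.001, -0.034, 0.999, -0.0]
contact_force: [0.5, -0.9, 0.2]
finger_gap: 0.0851
gripper_force: 0.0
clock: 14.9
position: [0.4778, -0.1365, 0.0297]
tool_rot: [0.001, -0.034, 0.999, -0.0]
contact_force: [-5.3, -2.4, 19.4]
finger_gap: 0.0344
gripper_force: 31.6
shift [1.3 0.6 2.7] roll 0.14 pos [ 477.8 -136.5   29.7] tilt [ 0.002 -0.001 -1.   ] t 14.9 F [-5.3 -2.4 19.4] gap 34.4 gf 31.6
```

The trigger reached full squeeze (34.4 mm) with little side force. Next strokes:

```bash
Z='no'; python3 -m pendant '[0,0,0,0,0,0,0,0,0,0,0,0,0,0,0,0,0,0,0,0,0,0,0,0,0,0,0,0,0,0,0,0,0,0,0,0,0,0,0,0]' 0.85 30 | grep -E 'gap|clock'
python3 -c "
from h import *
t=r.get_image('top');save(t,'t1')
w=r.get_image('wrist');save(w,'w4');s=r.get_image('scene');print('jaw',[(np.round(d['box']),d['conf']) for d in r.look_for('jaw',t)],[(np.round(d['box']),d['conf']) for d in r.look_for('jaw',s)],[(np.round(d['box']),d['conf']) for d in r.look_for('trigger',w)])"
python3 -m pendant '[0,0,0,0,0,0,0,0,0,0,0,0,0,0,0,0,0,0,0,0,0,0,0,0,0,0,0,0,0,0,0,0,0,0,0,0,0,0,0,0]' 0 30
```

```text
clock: 15.9
finger_gap: 0.0727
jaw [(array([209., 161., 150.,  29.]), 0.95)] [(array([156., 199., 166.,  48.]), 0.72)] [(array([292., 226.,  55., 140.]), 0.75)]
clock: 17.2
position: [0.4773, -0.1366, 0.0291]
tool_rot: [0.001, -0.034, 0.999, -0.0]
contact_force: [-5.0, -2.2, 16.7]
finger_gap: 0.0339
gripper_force: 32.1
```

```bash
python3 -m pendant '[0,0,0,0,0,0,0,0,0,0,0,0,0,0,0,0,0,0,0,0,0,0,0,0,0,0,0,0,0,0,0,0,0,0,0,0,0,0,0,0]' 0.85 30 | grep -E 'gap|clock'
python3 -m pendant '[0,0,0,0,0,0,0,0,0,0,0,0,0,0,0,0,0,0,0,0,0,0,0,0,0,0,0,0,0,0,0,0,0,0,0,0,0,0,0,0]' 0 30
python3 -c "
from h import *
t=r.get_image('top');print([(np.round(d['box']),d['conf']) for d in r.look_for('jaw',t)])"
```

```text
clock: 18.2
finger_gap: 0.0726
clock: 19.2
position: [0.4773, -0.1366, 0.0291]
tool_rot: [0.001, -0.034, 0.999, -0.0]
contact_force: [-5.1, -2.1, 16.9]
finger_gap: 0.0341
gripper_force: 32.1
[(array([215., 160., 150.,  31.]), 0.87)]
```

```bash
python3 -m pendant '[0,0,0,0,0,0,0,0,0,0,0,0,0,0,0,0,0,0,0,0,0,0,0,0,0,0,0,0,0,0,0,0,0,0,0,0,0,0,0,0]' 0.85 30 | grep -E 'gap|clock'
python3 -m pendant '[0,0,0,0,0,0,0,0,0,0,0,0,0,0,0,0,0,0,0,0,0,0,0,0,0,0,0,0,0,0,0,0,0,0,0,0,0,0,0,0]' 0 30
python3 -c "
from h import *
t=r.get_image('top');print([(np.round(d['box']),d['conf']) for d in r.look_for('jaw',t)])"
```

```text
clock: 20.3
finger_gap: 0.0728
clock: 21.3
position: [0.4769, -0.1335, 0.0285]
tool_rot: [-0.0, -0.036, 0.999, 0.001]
contact_force: [-3.0, 6.6, 13.3]
finger_gap: 0.0407
gripper_force: 28.8
[(array([220., 160., 149.,  28.]), 0.57)]
```

The trigger stalled at 40.7 mm, inside the expected 39–46 mm, so the block is closed. The handle pushed the hand 3 mm in +y; I move the arm's target there so the squeeze is symmetric, then look.

```bash
python3 -m pendant '[0,1,0,0, 0,2,0,0, 0,3,0,0, 0,3,0,0, 0,3,0,0, 0,3,0,0, 0,3,0,0, 0,3,0,0, 0,3,0,0, 0,3,0,0]' 0 30
python3 -c "
from h import *
t=r.get_image('top');s=r.get_image('scene')
a=cv2.resize(t['frame'][115:265,100:440],(660,291),interpolation=cv2.INTER_CUBIC);b=cv2.resize(s['frame'][125:285,50:440],(660,271),interpolation=cv2.INTER_CUBIC)
cv2.imwrite('pics/end.png',cv2.cvtColor(np.vstack([a,b]),cv2.COLOR_RGB2BGR))"
```

```text
clock: 22.4
position: [0.477, -0.1334, 0.0285]
tool_rot: [0.0, -0.035, 0.999, -0.0]
contact_force: [-2.2, 0.0, 11.5]
finger_gap: 0.0405
gripper_force: 40.9
```

View pics/end.png

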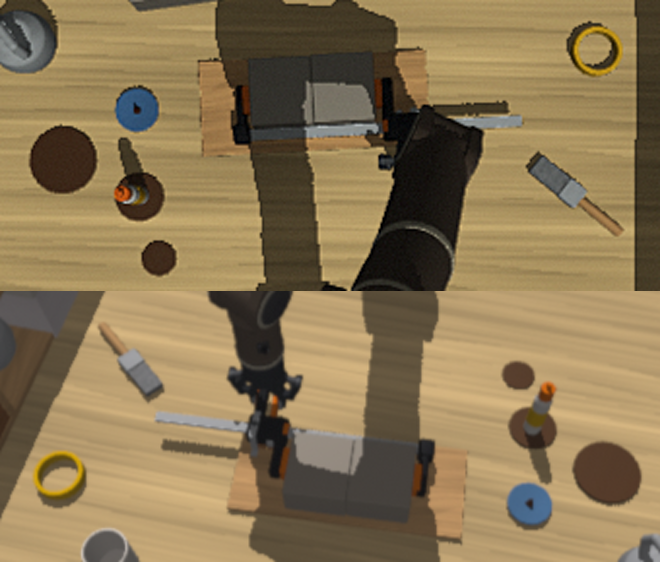

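The halves are closed with the jaw on the block, the bottle is upright on the middle coaster, and the bystanders are untouched. The grip reads 41 N, which is more than I want, so I ease it.

```bash
python3 -m pendant '[0,0,0,0,0,0,0,0,0,0,0,0,0,0,0,0,0,0,0,0,0,0,0,0,0,0,0,0,0,0,0,0,0,0,0,0,0,0,0,0]' 0 24
```

```text
clock: 23.5
position: [0.477, -0.1334, 0.0285]
tool_rot: [0.0, -0.035, 0.999, -0.0]
contact_force: [-1.9, -4.1, 6.8]
finger_gap: 0.0409
gripper_force: 41.5
```

Lowering the commanded force didn't relax the pads. I ease the fingers a few millimetres and squeeze again gently, now that the hand is centred.

```bash
python3 -m pendant '[0,0,0,0,0,0,0,0,0,0,0,0,0,0,0,0,0,0,0,0,0,0,0,0,0,0,0,0,0,0,0,0,0,0,0,0,0,0,0,0]' 0.53 26
python3 -m pendant '[0,0,0,0,0,0,0,0,0,0,0,0,0,0,0,0,0,0,0,0,0,0,0,0,0,0,0,0,0,0,0,0,0,0,0,0,0,0,0,0]' 0 26
```

```text
clock: 24.5
position: [0.4769, -0.1312, 0.028]
tool_rot: [-0.0, -0.035, 0.999, 0.001]
contact_force: [-1.4, 5.3, 6.6]
finger_gap: 0.0454
gripper_force: 8.0
clock: 25.5
position: [0.4769, -0.1328, 0.0285]
tool_rot: [0.0, -0.035, 0.999, -0.0]
contact_force: [-4.4, 0.8, 13.3]
finger_gap: 0.0413
gripper_force: 34.8
```

```bash
python3 -m pendant '[0,0,0,0,0,0,0,0,0,0,0,0,0,0,0,0,0,0,0,0,0,0,0,0,0,0,0,0,0,0,0,0,0,0,0,0,0,0,0,0]' 0 26
```

```text
clock: 26.5
position: [0.477, -0.1331, 0.0286]
tool_rot: [0.0, -0.035, 0.999, -0.0]
contact_force: [-3.1, -0.7, 11.7]
finger_gap: 0.0409
gripper_force: 32.4
```

```bash
python3 -c "
from h import *
print(r.finish_job())"
```

```text
the job is handed in; nothing more can be done
None
```

I've handed the job in at about 26.5 s: the glue bottle stands upright on the 90 mm coaster, and four trigger strokes closed the halves. I'm still holding the trigger with the pads reading about 32 N, so roughly 19–27 N at the jaw by the given offset, and the tray, tape and brush were not touched.

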